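# Snap the cover onto the bay with the pink model and keep it pressed

## Task

Pick up the orange cover, which has a black rib to grip, set it on the bay of the two-bay carrier that holds the pink dental model, and press it down until both steel clips of that bay have snapped over its edges. Keep pressing: finish while still holding the cover and pushing it firmly down on its seal. Never press the cover into the bay with the blue model, and leave both models and the loose things round about where they are.

Things in the scene. Friction and masses are not known exactly. Their poses are not given: they have to be found in the camera images.
- cover: Loose orange snap cover, 0.06 to 0.12 kg: plate 88 x 88 x 4 mm, two pale windows. Origin: centre of the plate's UNDERSIDE, 12 mm above the bench at the start; x, y along its edges (x along the rib), z up. Below it a locating rim, 70 mm square outside, 12 mm deep, lower edge a round 8 mm bead, on which it lies. It fits a bay in any of its four quarter turns.
- cover_grip (a point): Centre of the black upright grip rib on top of the cover: 50 mm long (the cover's x), 16 mm thick (its y), 24 mm high; this point is 16 mm above the underside of the plate and 12 mm above its top; the rib's top is 12 mm above this point.
- carrier: Two-bay model carrier screwed to the bench: grey base 134 (x) x 222 (y) x 4 mm, two white open bays 108 mm apart along its y. Origin: centre of the base's underside, at bench height; z up. Bay: 84 mm square outside, 76 mm inside, floor at 4 mm, top at 54 mm; the top 5 mm is a black rubber seal that yields 1 mm per 6 N, at most 3 mm.
- bay_left (a point): Centre of the mouth of the left bay (carrier's +y side), at the seal's top, 54 mm above the bench; axes as the carrier's. In the middle of each bay's two x sides (front and back) stands a 24 mm wide steel spring clip, 76 mm tall, hinged at its foot, with a slanted nose.
- bay_right (a point): The same for the right bay (carrier's -y side). Pressing: the noses meet the cover's edges when its underside is about 66 mm over the bench; the push climbs to some 8 to 14 N and drops suddenly at about 61 mm; the edges slide on until at 55 mm the clips close over the plate; at 54 mm it meets the seal and the push rises again.
- pink_model_center (a point): Centre, half-way up, of the pink dental model (58 x 62 x 32 mm, ivory teeth), standing loose in one of the two bays: which one differs from start to start.
- blue_model_center (a point): Centre, half-way up, of the blue dental model (58 x 62 x 32 mm, ivory teeth), standing loose in the other bay.
- steel_tin: Bystander: round grey steel tin, 69 mm wide, 42 mm high, standing on the bench; origin at the centre of its underside.
- wax_box: Bystander: flat card box with pink wax sheets, 85 x 60 x 24 mm; origin at the centre of its underside. The cover starts either to the right or to the left of the carrier; this box lies on the other side.
- calliper: Bystander: flat steel calliper, 150 x 52 x 10 mm, lying behind and to the right of the carrier; origin at the centre of its underside.

How it is judged:
By the outcome, as a careful person would: the job done as asked, in the order asked, and still so for the second after the job is handed in, while the arm keeps its last pose, push and grip.
It also fails if it takes over 34 s, if anything falls off the work surface, if the arm or the gripper's body presses on something with over 40 N, if the wrist force passes 120 N, or if a joint passes its speed limit or range.

## Robot

A 6-joint arm with a two-finger parallel gripper is mounted at the origin on a cart in front of the work surface, level with it; the furniture and walls round the work are solid. World frame = base frame: x ahead of the robot, y to its left, z up, the work surface at z = 0. Lengths are in m, angles in rad, forces in N, time in s.
With the tool pointing down it reaches from about 0.225 to 0.875 m from the base axis. Payload 3.4 kg.
Tool frame: the origin (TCP) lies at the very end of the fingers, on their centre line; the grasp point (between the pads) lies 19 mm behind it; z points along the fingers, y is the line along which they close (so a half turn about z gives the same grasp; the last joint's range is limited). The gripper opens to 85 mm and grips with 20 to 120 N. Pads are 22 mm wide; open, the fingers measure 114 mm over their backs; the gripper's body (76 mm by 85 mm) begins 54 mm behind the grasp point. The pads swing forward as they close: fully open they stand 13 mm farther back than shut.
Start: joints at [-1.308, 0.276, 1.505, -0, 1.361, -0.121], TCP at [0.215, -0.533, 0.231] pointing down, gripper open.
Joint ranges: [-2.89, 2.89], [-0.75, 2.08], [0.22, 2.7], [-1.18, 4.32], [0.11, 2.71], [-2.7, 2.7]. Speed limits (rad/s): [2.57, 2.57, 3.14, 3.14, 3.14, 3.14].

## Interface

Orientations are given as a unit quaternion [w, x, y, z].
In Python, from rig import readout, vision, manip gives the robot as it stands.
- The arm moves only by the shell command python3 -m handwheel 'ROWS' [FORCE]. ROWS is JSON, a list of rows, each a list of 3 entries, a list of its own where there are three numbers: the shift along the tool's x, y, z in mm, then the turn, a rotation vector about the tool's x, y, z in units of 6 degrees (1.0 is 6 degrees), then the closure, from -1 (fully open) to 1 (shut), so that 0 is half open. A call has 1 to 20 rows; each row shifts and turns the commanded pose from where the row before left it, along the tool's axes as they then stand; what a row does not reach is not made up. A row lasts 1/8 s, in which the tool goes at most 62.5 mm and 10.7 degrees, less where a joint would pass 70% of its speed; a pose out of reach is approached as far as the arm can. A call is refused whole if a number of a shift passes 62.5 or a number of a turn 1, either way. A call with a gripper value outside its range is refused whole. The fingers move at their own pace and stop on an object; FORCE is the grip in N (left out, the last holds). Time passes only in rows, so rows that do not move let the fingers close. It gives the time, the measured TCP pose, the force, the opening and the grip force at its end, in the units of the state.
- readout.get_state(): the state, without advancing time (a new reading comes with each control period).
- vision.get_image(name): name is "scene" or "top" or "wrist"; returns the picture (400x640x3 uint8, blue, green, red); there is no depth.
- vision.camera_params(name): a dict with "intrinsics" (3x3 intrinsics, pixels), "dist" ([k1, k2, p1, p2, k3] as OpenCV has them; the pictures are not rectified), "rvec" (rotation vector, rad) and "tvec" (3), from world to camera coordinates, as OpenCV has them; the wrist camera has in their place "hand_eye" (4x4, takes a point from camera to tool coordinates, whose origin is the TCP and whose axes are the flange's). Camera axes: x right, y down, z forward; pixel columns grow to the right and rows downward; lengths in m; the calibration is good to about 2 mm. A picture is of the moment at which its call begins: read the wrist's pose just before it. camera_params takes no time and is no camera call.
- manip.sign_off(): hands the job in; it is judged then, once.
The state is a dict: "clock": time; "qpos": joint angles; "qd": joint speeds; "effort": joint torques, N m; "position": TCP position; "ee_rot": TCP orientation; "contact_force": force on the tool from outside, world axes, zero at the start; "moment": the same for the moment, N m; "width": finger opening in m; "gripper_force": force on a finger pad.
Only numpy, scipy, OpenCV 4.12 (cv2) and the standard library are available. Lean on these libraries where they do the work, as an engineer would, in place of code of your own. Each camera call takes 0.05 s, during which the arm holds its last target. There are 200 camera calls.

## Working session

There is one attempt and no reset: what is moved stays moved. The work goes in short steps, Python scripts to look and compute and a shell command to move; the robot and the scene stay as the last step left them, time stands still between calls to the robot, and variables do not carry over. Pictures are saved under pics/ and viewed, at most 10 in all, crops included, and the job is handed in when it is done.

```bash
mkdir -p pics; python3 - <<'E'
from rig import readout, vision
import cv2,numpy as np
for n in("scene","top"):
    im=vision.get_image(n); cv2.imwrite(f"pics/{n}0.png",im)
    p=vision.camera_params(n); R=cv2.Rodrigues(np.array(p["rvec"],float))[0]
    print(n,np.round(p["intrinsics"],1).tolist(),p["dist"],(-R.T@np.array(p["tvec"]).ravel()).round(3),R[2].round(2))
s=readout.get_state();print(s)
print(vision.camera_params("wrist"))
E
```

```text
scene [[486.2, 0.0, 321.1], [0.0, 486.2, 203.0], [0.0, 0.0, 1.0]] [0.03123023 0.         0.         0.         0.        ] [-0.228  0.944  0.876] [ 0.55 -0.6  -0.57]
top [[386.5, 0.0, 318.3], [0.0, 386.5, 197.9], [0.0, 0.0, 1.0]] [-0.09158262  0.          0.          0.          0.        ] [0.438 0.125 0.999] [ 0.1  -0.01 -1.  ]
{'clock': 0.1, 'qpos': array([-1.30803603e+00,  2.76547970e-01,  1.50598790e+00,  6.32426713e-06,
        1.36068719e+00, -1.20984880e-01]), 'qd': array([ 0.00112256, -0.00213556, -0.0026053 ,  0.00012617,  0.00054475,
       -0.00055441]), 'effort': array([ 9.48613488e-04, -4.17703342e+01, -2.46406174e+01,  1.32985060e-04,
        5.81589702e-03,  2.42591014e-06]), 'position': array([ 0.21516391, -0.53273557,  0.23052438]), 'ee_rot': array([-8.13378119e-04,  9.81648659e-01,  1.90696740e-01, -5.46554461e-05]), 'contact_force': array([-0.60779505,  0.12157816, -0.27255217]), 'moment': array([ 0.03508072, -0.06176105,  0.04551548]), 'gripper_force': 0.0, 'width': 0.08565345304390826}
{'intrinsics': array([[302.3800566 ,   0.        , 321.19585621],
       [  0.        , 302.3800566 , 195.59854123],
       [  0.        ,   0.        ,   1.        ]]), 'dist': array([-0.04912494,  0.        ,  0.        ,  0.        ,  0.        ]), 'hand_eye': array([[-3.59308442e-04, -9.52675169e-01, -3.03989957e-01,
         7.83154929e-02],
       [ 9.99999926e-01, -3.00515948e-04, -2.40186665e-04,
        -4.07489690e-04],
       [ 1.37466041e-04, -3.03990021e-01,  9.52675206e-01,
        -1.42555353e-01],
       [ 0.00000000e+00,  0.00000000e+00,  0.00000000e+00,
         1.00000000e+00]])}
```

View pics/scene0.png

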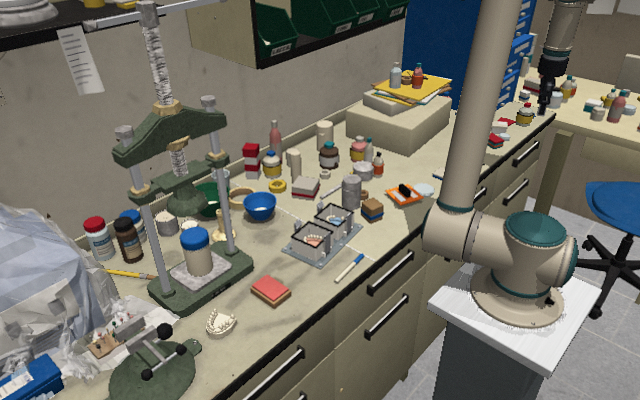

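View pics/top0.png

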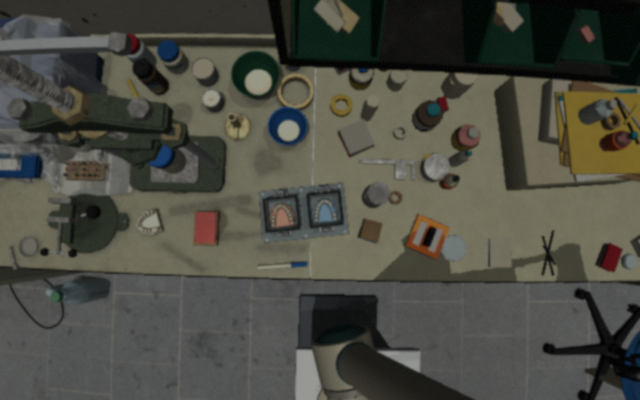

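The scene view shows the pink model in the near-left bay, at about (313,240), and the cover at (405,193). In the top view, pink is at (283,213) in the +y bay (left), blue is at (325,208), and the cover is at (428,236), on the right and rotated. A pale disc sits next to the cover at (453,248).

```bash
cat > h.py <<'E'
import cv2,numpy as np
from rig import readout,vision
from scipy.spatial.transform import Rotation as Ro
def cam(n,s=None):
    p=vision.camera_params(n);K=np.array(p["intrinsics"]);d=np.array(p["dist"])
    if n=="wrist":
        q=s["ee_rot"];T=np.eye(4);T[:3,:3]=Ro.from_quat([q[1],q[2],q[3],q[0]]).as_matrix();T[:3,3]=s["position"]
        M=T@np.array(p["hand_eye"]);return K,d,M[:3,:3],M[:3,3]
    R=cv2.Rodrigues(np.array(p["rvec"],float))[0];return K,d,R.T,-R.T@np.array(p["tvec"]).ravel()
def cast(c,px,z):
    K,d,R,o=c;u=cv2.undistortPoints(np.array(px,float).reshape(-1,1,2),K,d)[:,0]
    r=np.c_[u,np.ones(len(u))]@R.T;t=(z-o[2])/r[:,2];return o+r*t[:,None]
def proj(c,P):
    K,d,R,o=c;return cv2.projectPoints(np.array(P,float).reshape(-1,3),cv2.Rodrigues(R.T)[0],-R.T@o,K,d)[0][:,0]
def big(m):
    c=max(cv2.findContours(m,cv2.RETR_EXTERNAL,cv2.CHAIN_APPROX_NONE)[0],key=cv2.contourArea);return c[:,0].astype(float)
def rect(P):  # metric min rect in mm
    (c,s,a)=cv2.minAreaRect((P[:,:2]*1000).astype(np.float32));return np.round(c,1),np.round(s,1),round(a,1)
E
python3 - <<'E'
from h import *
for n in("top","scene"):
    im=cv2.imread(f"pics/{n}0.png");c=cam(n);hsv=cv2.cvtColor(im,cv2.COLOR_BGR2HSV)
    m=cv2.inRange(hsv,(5,170,120),(18,255,255))
    roi=np.zeros_like(m)
    if n=="top": roi[200:270,395:470]=1
    else: roi[175:215,380:430]=1
    print(n,rect(cast(c,cv2.convexHull(big(m*roi).astype(np.float32))[:,0],.016)))
    for nm,lo,hi in(("pink",(0,60,100),(12,200,255)),("blue",(95,60,80),(115,220,255))):
        roi[:]=0
        if n=="top": roi[185:245,258:350]=1
        else: roi[195:260,285:365]=1
        P=big(cv2.inRange(hsv,lo,hi)*roi);print(nm,P.mean(0),cast(c,[P.mean(0)],.03).round(3))
    x,y,w,h=(255,180,220,90) if n=="top" else (280,170,150,95)
    cv2.imwrite(f"pics/{n}c.png",cv2.resize(im[y:y+h,x:x+w],(w*7//2,h*7//2) if n=="top" else (w*5,h*5),interpolation=cv2.INTER_CUBIC))
E
```

```text
top (array([ 459.8, -176.8]), array([84.7, 48.5]), 71.6)
pink [279.68115942 216.66666667] [[0.483 0.208 0.03 ]]
blue [326.73333333 213.3       ] [[0.494 0.09  0.03 ]]
scene (array([ 440.2, -169.5]), array([88.1, 89.5]), 67.6)
pink [312.90909091 240.72727273] [[0.486 0.202 0.03 ]]
blue [335.85714286 220.89285714] [[0.498 0.093 0.03 ]]
```

View pics/topc.png

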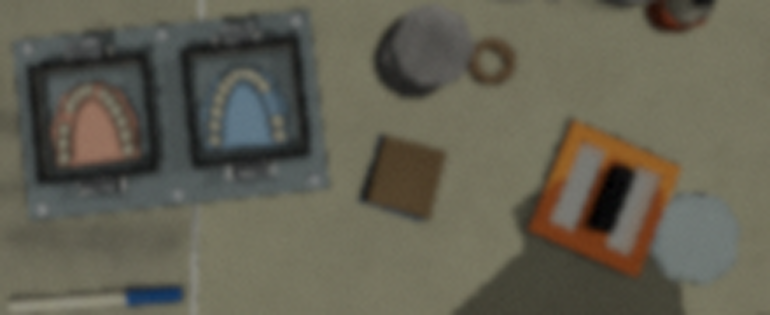

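View pics/scenec.png

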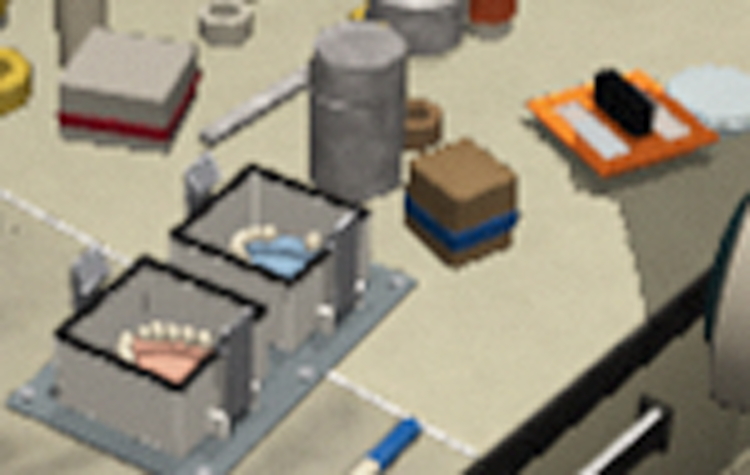

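The top crop shows the pink model in the left bay with its seal at x 30–160, and the rib running from (625,165) to (600,230). The scene crop gives clean orange edges: the cover centre is about (0.440, −0.170), with the rib at about −22°. Next I'll move above it for a close look.

```bash
python3 -m handwheel '[[[34,-25,2],[0,0,0],-1],[[34,-25,2],[0,0,0],-1],[[34,-25,2],[0,0,0],-1],[[34,-25,2],[0,0,0],-1],[[34,-25,2],[0,0,0],-1],[[34,-25,2],[0,0,0],-1],[[34,-25,2],[0,0,0],-1],[[34,-25,2],[0,0,0],-1],[[34,-25,2],[0,0,0],-1],[[34,-25,2],[0,0,0],-1],[[0,0,0],[0,0,0.93],-1],[[0,0,0],[0,0,0.93],-1],[[0,0,0],[0,0,0.93],-1],[[0,0,0],[0,0,0.93],-1],[[0,0,0],[0,0,0.93],-1],[[0,0,0],[0,0,0.93],-1],[[0,0,0],[0,0,0.93],-1],[[0,0,0],[0,0,0.93],-1],[[0,0,0],[0,0,0],-1],[[0,0,0],[0,0,0],-1]]' 60
cat >> h.py <<'E'
def cover(n="wrist",save=None):
    s=readout.get_state();im=vision.get_image(n);c=cam(n,s)
    if save: cv2.imwrite(save,im)
    hsv=cv2.cvtColor(im,cv2.COLOR_BGR2HSV);m=cv2.morphologyEx(cv2.inRange(hsv,(4,150,70),(20,255,255)),cv2.MORPH_CLOSE,np.ones((5,5)))
    P=cv2.convexHull(big(m).astype(np.float32))[:,0];return s,im,c,rect(cast(c,P,.016))
E
python3 - <<'E'
from h import *
s,im,c,r=cover(save="pics/w1.png");print(r)
hsv=cv2.cvtColor(im,cv2.COLOR_BGR2HSV);v=hsv[...,2]
# rib top: black within the cover
m=cv2.inRange(hsv,(0,0,0),(179,255,45));g=proj(c,[[r[0][0]/1e3,r[0][1]/1e3,.03]])[0];roi=np.zeros_like(m);cv2.circle(roi,tuple(int(x) for x in g),55,255,-1)
print(rect(cast(c,big(m&roi),.040)))
E
```

```text
clock: 2.6
position: [0.4368, -0.174, 0.2111]
ee_rot: [0.0, 0.981, -0.196, -0.0]
contact_force: [-0.1, 0.1, -0.1]
width: 0.0853
gripper_force: 0.0
(array([ 443.1, -170.1]), array([86.8, 87.1]), 67.7)
(array([ 466.6, -178.1]), array([1., 1.]), 67.4)
```

View pics/w1.png

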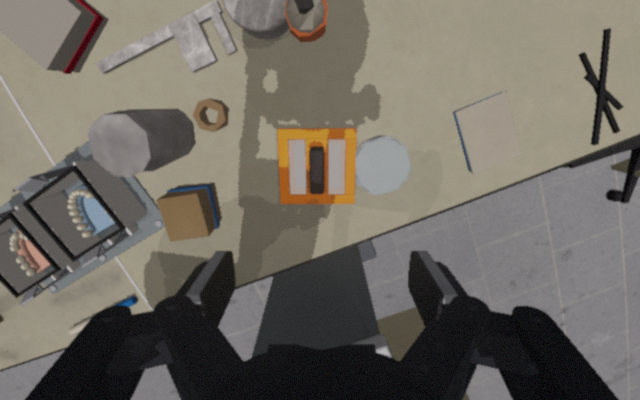

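The wrist view shows the cover square to the tool with the rib at (317,168) and the fingers aligned. I'll step down and check again close by.

```bash
python3 -m handwheel '[[[2,-3,40],[0,0,0],0],[[2,-3,40],[0,0,0],0],[[0,0,30],[0,0,0],0],[[0,0,0],[0,0,0],0],[[0,0,0],[0,0,0],0]]' 60
python3 - <<'E'
from h import *
s,im,c,r=cover(save="pics/w2.png");print(r)
g=(np.r_[r[0]/1e3,.04]-s["position"]);q=s["ee_rot"];print(Ro.from_quat([q[1],q[2],q[3],q[0]]).inv().apply(g)*1000,s["width"])
E
```

```text
clock: 3.28
position: [0.4438, -0.1706, 0.1022]
ee_rot: [0.0, 0.981, -0.196, 0.001]
contact_force: [0.4, 0.0, -0.1]
width: 0.0431
gripper_force: 0.0
(array([ 443.1, -170.1]), array([87. , 87.2]), 67.7)
[-0.91430144 -0.18557406 62.24544391] 0.043059752848506085
```

View pics/w2.png

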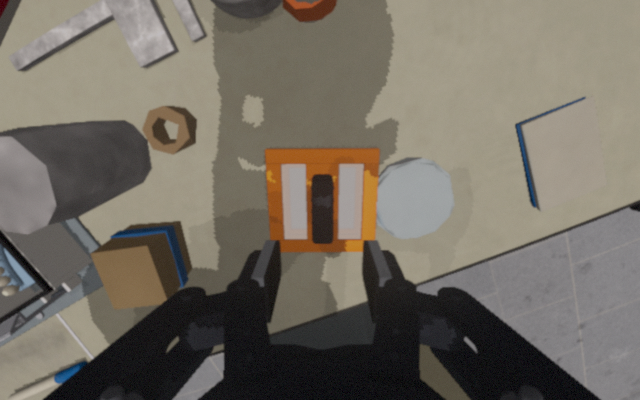

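The rib is centred between the fingers at (322,208). Now I'll descend to just above the plate and grip.

```bash
python3 -m handwheel '[[[-1,0,30],[0,0,0],0],[[0,0,30],[0,0,0],0],[[0,0,15],[0,0,0],0],[[0,0,6],[0,0,0],0],[[0,0,0],[0,0,0],0.2],[[0,0,0],[0,0,0],0.5],[[0,0,0],[0,0,0],1],[[0,0,0],[0,0,0],1],[[0,0,0],[0,0,0],1]]' 80
```

```text
clock: 4.45
position: [0.4428, -0.1701, 0.0215]
ee_rot: [0.0, 0.981, -0.196, 0.001]
contact_force: [-0.6, -0.4, 4.8]
width: 0.014
gripper_force: 78.7
```

```bash
python3 -m handwheel '[[[0,0,-20],[0,0,0],1],[[0,0,-40],[0,0,0],1],[[0,0,-50],[0,0,0],1],[[0,0,-50],[0,0,0],1],[[0,0,-40],[0,0,0],1],[[-19,-32,0],[0,0,0],1],[[-19,-32,0],[0,0,0],1],[[-19,-32,0],[0,0,0],1],[[-19,-32,0],[0,0,0],1],[[-19,-32,0],[0,0,0],1],[[-19,-32,0],[0,0,0],1],[[-19,-32,0],[0,0,0],1],[[-19,-32,0],[0,0,0],1],[[-19,-32,0],[0,0,0],1],[[-19,-32,0],[0,0,0],1],[[0,0,0],[0,0,-0.9],1],[[0,0,0],[0,0,-0.9],1],[[0,0,0],[0,0,-0.9],1],[[0,0,0],[0,0,-0.9],1],[[0,0,0],[0,0,-0.9],1]]' 80
python3 -m handwheel '[[[0,0,0],[0,0,0],1],[[0,0,0],[0,0,0],1]]'
python3 - <<'E'
from h import *
import pickle
s=readout.get_state();im=vision.get_image("wrist");cv2.imwrite("pics/w3.png",im);pickle.dump(s,open("s3.pkl","wb"));print(s["position"],s["width"])
cv2.imwrite("pics/scene3.png",vision.get_image("scene"))
E
```

```text
clock: 6.95
position: [0.3897, 0.1988, 0.2205]
ee_rot: [-0.0, 0.999, 0.04, 0.0]
contact_force: [0.6, -0.7, -0.2]
width: 0.0139
gripper_force: 78.2
clock: 7.2
position: [0.3898, 0.1988, 0.2204]
ee_rot: [0.0, 0.999, 0.037, 0.0]
contact_force: [-0.2, -0.0, 0.5]
width: 0.0143
gripper_force: 78.2
[0.38983095 0.19877853 0.22040013] 0.014250729041259302
```

View pics/w3.png

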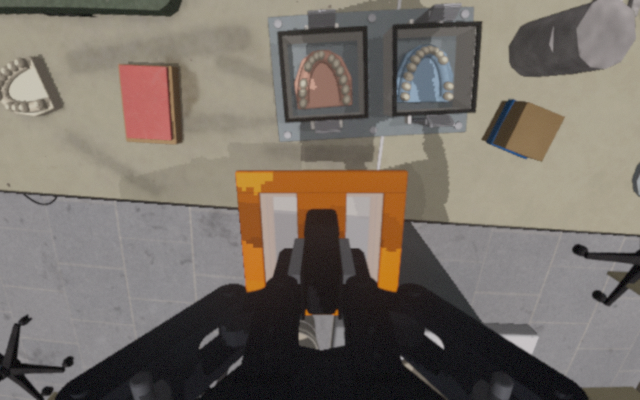

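The wrist view shows the pink bay's seal spanning about x 278–368, y 27–122, and the blue bay to its right. The held cover's front corners are at (237,170) and (407,170). Next I'll fit both seals and the cover.

```bash
cat > seal.py <<'E'
from h import *
import pickle
s=pickle.load(open("s3.pkl","rb"));im=cv2.imread("pics/w3.png");c=cam("wrist",s)
v=im.max(2)
cs=[]
for x0,x1 in((270,376),(385,486)):
    m=np.zeros_like(v);m[15:135,x0:x1]=(v[15:135,x0:x1]<50)*255
    P=big(m);h=cv2.convexHull(P.astype(np.float32))[:,0]
    print(rect(cast(c,h,.054)), P.min(0),P.max(0)); cs.append(cv2.minAreaRect((cast(c,P,.054)[:,:2]*1e3).astype(np.float32))[0])
d=np.array(cs[0])-cs[1];print("pitch",np.hypot(*d),"yaw",np.degrees(np.arctan2(-d[0],d[1])))
hsv=cv2.cvtColor(im,cv2.COLOR_BGR2HSV)
m=cv2.inRange(hsv,(4,150,70),(20,255,255));m[:150]=0;m[:,:220]=0;m[:,425:]=0
P=cv2.approxPolyDP(cv2.convexHull(big(m).astype(np.float32)),6,True)[:,0];print(P)
for z in (.214,.217):
    W=cast(c,P,z);q=s["ee_rot"];print(z,(Ro.from_quat([q[1],q[2],q[3],q[0]]).inv().apply(W-s["position"])*1e3).round(1).tolist())
q=s["ee_rot"];print("toolyaw",2*np.degrees(np.arctan2(q[2],q[1])))
E
python3 seal.py
```

```text
(array([491.6, 193.5]), array([82.4, 60.9]), 6.8) [301.  27.] [367. 120.]
(array([524.1, 130.3]), array([38.5, 75.7]), 57.2) [393.  23.] [447.  90.]
pitch 71.03697134559371 yaw 27.180936804290717
[[407. 172.]
 [396. 292.]
 [246. 291.]
 [237. 171.]]
0.214 [[43.2, 42.9, 6.4], [-28.2, 42.9, 6.4], [-27.5, -44.2, 6.4], [43.7, -43.2, 6.4]]
0.217 [[43.9, 42.0, 3.4], [-26.0, 42.0, 3.4], [-25.3, -43.3, 3.4], [44.4, -42.3, 3.4]]
toolyaw 4.2761792660667215
```

```bash
python3 - <<'E'
exec(open("seal.py").read().split("v=im")[0])
v=im.max(2)
for T in(50,60,70,80):
  cs=[]
  for x0,x1 in((274,374),(387,484)):
    m=np.zeros_like(v);m[18:126,x0:x1]=(v[18:126,x0:x1]<T)*255
    m=cv2.morphologyEx(m,cv2.MORPH_CLOSE,np.ones((7,7)))
    r=cv2.minAreaRect((cast(c,big(m),.054)[:,:2]*1e3).astype(np.float32));cs.append(r[0]);print(T,np.round(r[0],1),np.round(r[1],1),round(r[2],1))
  d=np.array(cs[0])-cs[1];print("pitch",np.hypot(*d),"yaw",np.degrees(np.arctan2(-d[0],d[1])))
cv2.imwrite("pics/w3c.png",cv2.resize(im[5:145,260:490],None,fx=3.4,fy=3.4,interpolation=cv2.INTER_CUBIC))
E
```

```text
50 [490.4 203.5] [82.5 81.1] 6.6
50 [503.6 104.6] [82.8 68.5] 7.7
pitch 99.76547859083115 yaw 7.61489929305657
60 [490.4 203.6] [83.8 82.6] 7.7
60 [506.2  98.3] [87.1 82.8] 7.0
pitch 106.46086977968912 yaw 8.516597337288282
70 [490.6 203.7] [85.6 83.3] 7.6
70 [502.7  97.9] [94.7 83.5] 7.6
pitch 106.46059289508571 yaw 6.528970582551478
80 [493.5 201.8] [95.  88.3] 7.4
80 [501.   98.2] [98.  84.6] 7.4
pitch 103.88176846927897 yaw 4.143317144516344
```

View pics/w3c.png

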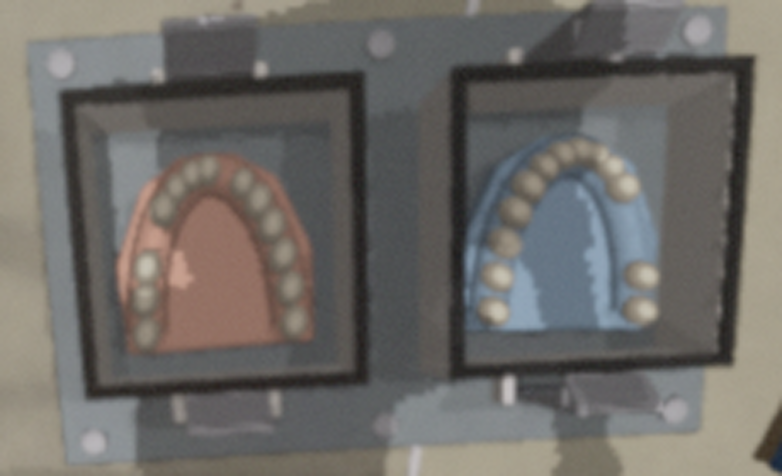

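The crop shows the seal corners clearly. The left bay's are at (61,91), (365,73), (366,382), (87,398); the right bay's are at (451,68), (753,57), (733,365), (453,377). I'll cast these as a check.

```bash
python3 - <<'E'
exec(open("seal.py").read().split("v=im")[0])
m=[]
for q in([(61,91),(365,73),(366,382),(87,398)],[(451,68),(753,57),(733,365),(453,377)]):
    W=cast(c,(np.array(q)+.5)/3.4-.5+[260,5],.054)[:,:2]*1e3;e=np.roll(W,-1,0)-W
    m.append(W.mean(0));print(W.mean(0).round(1),np.hypot(*e.T).round(1),(np.degrees(np.arctan2(e[:,1],e[:,0]))%90).round(1))
d=m[0]-m[1];print(np.hypot(*d),np.degrees(np.arctan2(-d[0],d[1])))
E
```

```text
[490.2 203.9] [82.8 82.3 81.9 82.4] [7.4 6.7 7.5 7.4]
[504.1  97.6] [83.4 82.6 83.  82.3] [7.4 7.9 7.2 8.2]
107.24839068112298 7.463611196555154
```

```bash
python3 -m handwheel '[[[25,0.8,0],[0,0,0],1],[[25,0.8,0],[0,0,0],1],[[25,0.7,0],[0,0,0],1],[[26,0.7,0],[0,0,0],1],[[0,0,0],[0,0,-0.52],1],[[0,0,30],[0,0,0],1],[[0,0,30],[0,0,0],1],[[0,0,30],[0,0,0],1],[[0,0,28],[0,0,0],1],[[0,0,0],[0,0,0],1],[[0,0,0],[0,0,0],1]]'
python3 - <<'E'
from h import *
s=readout.get_state();im=vision.get_image("scene");cw=vision.get_image("wrist")
q=s["ee_rot"];print(s["position"],2*np.degrees(np.arctan2(q[2],q[1])),s["qpos"].round(2))
a=cv2.resize(im[180:270,270:380],(660,540),interpolation=cv2.INTER_CUBIC)
cv2.imwrite("pics/s4.png",a);cv2.imwrite("pics/w4.png",cw)
E
```

```text
clock: 8.68
position: [0.4917, 0.2037, 0.1031]
ee_rot: [-0.0, 0.998, 0.065, 0.001]
contact_force: [0.8, 1.3, -1.0]
width: 0.0142
gripper_force: 78.2
[0.49166914 0.20366772 0.10314064] 7.456776842843166 [ 0.26  0.32  1.79 -0.    1.03  1.7 ]
```

View pics/s4.png

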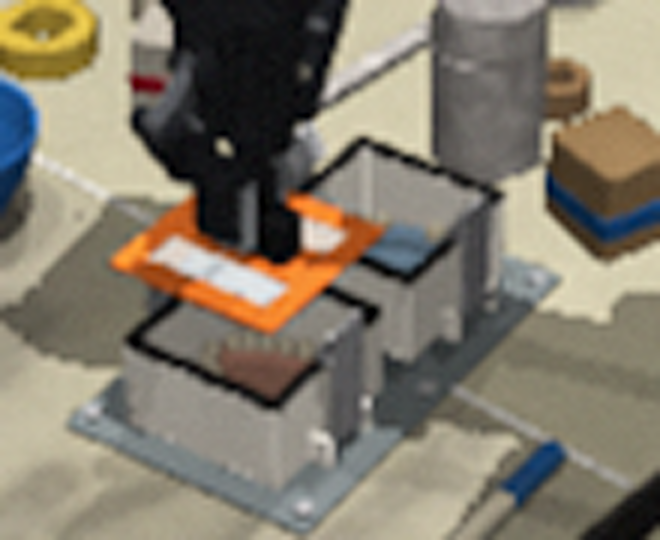

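View pics/w4.png

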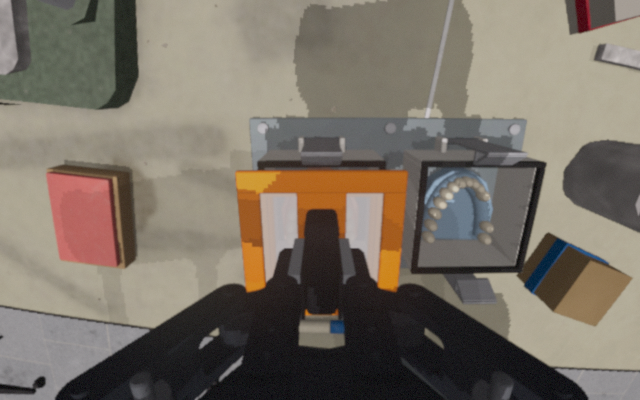

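The scene view shows the cover hovering over the pink bay. The wrist view shows the pink bay's far edge at y≈158, x 259–385, and the blue seal's corners near (419,160), (543,162), (524,272), (413,272). I'll cross-check the bay centre from here.

```bash
python3 - <<'E'
from h import *
s=readout.get_state();c=cam("wrist",s);P0=s["position"]
W=cast(c,[(418,160),(543,162),(525,273),(412,272)],.054)[:,:2]*1e3;m=W.mean(0)
e=np.roll(W,-1,0)-W;print(m,np.hypot(*e.T).round(1),"left:",m+108*np.array([-np.sin(.13),np.cos(.13)]))
L=cast(c,[(259,158),(385,158)],.054)[:,:2]*1e3;print("left far edge mid - 42:",L.mean(0)-42*np.array([np.cos(.13),np.sin(.13)]),L)
im=cv2.imread("pics/w4.png");hsv=cv2.cvtColor(im,cv2.COLOR_BGR2HSV)
m=cv2.inRange(hsv,(4,150,70),(20,255,255));m[:150]=0;m[:,:220]=0;m[:,425:]=0
P=cv2.approxPolyDP(cv2.convexHull(big(m).astype(np.float32)),6,True)[:,0]
Wc=cast(c,P,P0[2]-.0065);far=Wc[np.argsort(-Wc[:,0])[:2]]
print("cover centre",far.mean(0)[:2]*1e3-44*np.array([np.cos(.13),np.sin(.13)]),P0)
# scene check: both plates by hand corners
c2=cam("scene");f=lambda q:(np.array(q)+.5)/6-.5+[270,180]
print("scene cover",(cast(c2,f([(110,262),(272,332),(385,230)]),P0[2]-.0055)[[0,2],:2].mean(0)*1e3))
print("scene bayR",(cast(c2,f([(365,140),(503,192),(412,277)]),.054)[[0,2],:2].mean(0)*1e3), "bayL",cast(c2,f([(128,341),(275,405),(380,313)]),.054)[[0,2],:2].mean(0)*1e3)
E
```

```text
[504.86551858  97.96652682] [84.4 84.2 86.  82.8] left: [490.86503118 205.05521134]
left far edge mid - 42: [492.37796086 203.85433694] [[528.76432267 249.53187512]
 [539.28279811 169.06606674]]
cover centre [491.43979914 203.80381361] [0.49201526 0.20374732 0.10367568]
scene cover [489.66438833 204.08426849]
scene bayR [502.03590374  95.45204319] bayL [486.92041636 204.33384538]
```

```bash
python3 -m handwheel '[[[-0.7,0,13],[0,0,0],1],[[0,0,13],[0,0,0],1],[[0,0,0],[0,0,0],1],[[0,0,0],[0,0,0],1]]' 110; python3 -m handwheel '[[[0,0,2],[0,0,0],1],[[0,0,2],[0,0,0],1],[[0,0,0],[0,0,0],1]]';python3 -m handwheel '[[[0,0,2],[0,0,0],1],[[0,0,0],[0,0,0],1]]'
```

```text
clock: 9.28
position: [0.4931, 0.2038, 0.0768]
ee_rot: [-0.0, 0.998, 0.065, 0.003]
contact_force: [4.5, 0.3, 0.7]
width: 0.0131
gripper_force: 112.3
clock: 9.65
position: [0.4937, 0.204, 0.0738]
ee_rot: [-0.001, 0.998, 0.065, 0.004]
contact_force: [7.1, 0.6, 4.8]
width: 0.0134
gripper_force: 112.6
clock: 9.9
position: [0.494, 0.2041, 0.0717]
ee_rot: [-0.001, 0.998, 0.065, 0.004]
contact_force: [7.4, 0.1, 3.1]
width: 0.0135
gripper_force: 112.7
```

Something is pushing the tool towards +x, so the cover sits slightly near-side. I'll shift to relieve it.

```bash
python3 -m handwheel '[[[1.5,0,0],[0,0,0],1],[[1.5,0,0],[0,0,0],1],[[0,0,0],[0,0,0],1]]'
```

```text
clock: 10.28
position: [0.4951, 0.2042, 0.0711]
ee_rot: [-0.0, 0.998, 0.065, 0.002]
contact_force: [5.0, 0.3, 3.9]
width: 0.0135
gripper_force: 112.7
```

```bash
python3 -c "
from h import *
s=readout.get_state();print(s['contact_force'],s['moment'],s['position'])"
```

```text
[5.031633   0.33712592 3.92513509] [ 0.09058709 -0.73852243  0.02607589] [0.49513765 0.20421238 0.07114359]
```

```bash
python3 -m handwheel '[[[1.5,0,0],[0,0,0],1],[[1,0,0],[0,0,0],1],[[0,0,0],[0,0,0],1],[[0,0,0],[0,0,0],1]]'
```

```text
clock: 10.78
position: [0.4958, 0.2042, 0.0707]
ee_rot: [-0.0, 0.998, 0.065, 0.0]
contact_force: [3.8, 1.3, 5.8]
width: 0.0133
gripper_force: 112.9
```

```bash
python3 - <<'E'
from h import *
s=readout.get_state();cw=vision.get_image("wrist");im=vision.get_image("scene")
m=cv2.inRange(cv2.cvtColor(cw,cv2.COLOR_BGR2HSV),(4,150,70),(20,255,255));m[:150]=0;m[:,:220]=0;m[:,425:]=0
print(cv2.approxPolyDP(cv2.convexHull(big(m).astype(np.float32)),6,True)[:,0].tolist())
a=cv2.resize(cw[130:310,220:440],(500,409),interpolation=cv2.INTER_CUBIC)
b=cv2.resize(im[200:270,285:345],(300,350),interpolation=cv2.INTER_CUBIC)
o=np.zeros((409,800,3),np.uint8);o[:,:500]=a;o[:350,500:]=b;cv2.imwrite("pics/c5.png",o)
E
```

```text
[[243.0, 193.0], [401.0, 195.0], [395.0, 291.0], [248.0, 292.0]]
```

View pics/c5.png

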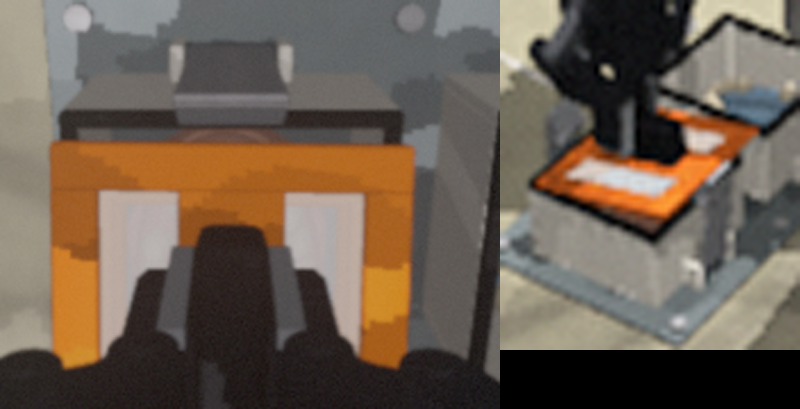

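The wrist crop shows the cover's far edge dropped: row 171 became 194, and the bay interior is visible behind it. The cover has pitched in the grip because I held too high on the rib. I'll lift it off, set it down flat on its old spot, and regrip lower.

```bash
python3 -m handwheel '[[[0,0,-5],[0,0,0],1],[[0,0,-8],[0,0,0],1],[[0,0,0],[0,0,0],1]]'; python3 -m handwheel '[[[0,0,-30],[0,0,0],1],[[0,0,-40],[0,0,0],1],[[0,0,-40],[0,0,0],1],[[0,0,0],[0,0,0],1],[[0,0,0],[0,0,0],1]]'
python3 - <<'E'
from h import *
s=readout.get_state();im=vision.get_image("wrist")
m=cv2.inRange(cv2.cvtColor(im,cv2.COLOR_BGR2HSV),(4,150,70),(20,255,255));m[:150]=0;m[:,:220]=0;m[:,425:]=0
print(cv2.approxPolyDP(cv2.convexHull(big(m).astype(np.float32)),6,True)[:,0].tolist())
q=s["ee_rot"];R=Ro.from_quat([q[1],q[2],q[3],q[0]])
print((R.inv().apply(np.array([.4428,-.1701,.1])-s["position"])*1e3).round(1),(2*np.degrees(np.arctan2(q[2],q[1]))+22.6)/6)
E
```

```text
clock: 11.25
position: [0.4948, 0.2039, 0.0834]
ee_rot: [0.0, 0.998, 0.065, -0.001]
contact_force: [2.2, 0.2, 1.7]
width: 0.0133
gripper_force: 116.3
clock: 11.88
position: [0.494, 0.2037, 0.1921]
ee_rot: [0.0, 0.998, 0.065, -0.002]
contact_force: [-0.0, -0.1, -1.7]
width: 0.0133
gripper_force: 116.3
[[243.0, 199.0], [400.0, 200.0], [395.0, 292.0], [248.0, 292.0]]
[-99.1 363.9  92.6] 5.011741459211802
```

```bash
python3 -m handwheel '[[[-10,36,0],[0,0,0],1],[[-10,36,0],[0,0,0],1],[[-10,36,0],[0,0,0],1],[[-10,37,0],[0,0,0],1],[[-10,37,0],[0,0,0],1],[[-10,37,0],[0,0,0],1],[[-10,37,0],[0,0,0],1],[[-10,36,0],[0,0,0],1],[[-10,36,0],[0,0,0],1],[[-10,36,0],[0,0,0],1],[[0,0,0],[0,0,1],1],[[0,0,0],[0,0,1],1],[[0,0,0],[0,0,1],1],[[0,0,0],[0,0,1],1],[[0,0,0],[0,0,1],1],[[0,0,40],[0,0,0],1],[[0,0,50],[0,0,0],1],[[0,0,50],[0,0,0],1],[[0,0,0],[0,0,0],1],[[0,0,0],[0,0,0],1]]' 40
python3 -m handwheel '[[[0,0,8],[0,0,0],1],[[0,0,5],[0,0,0],1],[[0,0,5],[0,0,0],1],[[0,0,3],[0,0,0],1],[[0,0,0],[0,0,0],1]]' 20
```

```text
clock: 14.42
position: [0.4442, -0.1701, 0.0538]
ee_rot: [0.0, 0.981, -0.195, 0.0]
contact_force: [0.9, -0.0, -0.3]
width: 0.0128
gripper_force: 116.2
clock: 15.05
position: [0.4436, -0.1698, 0.0321]
ee_rot: [-0.0, 0.981, -0.195, -0.0]
contact_force: [-0.2, -0.6, -0.8]
width: 0.0132
gripper_force: 116.2
```

```bash
python3 -m handwheel '[[[0,0,4],[0,0,0],1],[[0,0,4],[0,0,0],1],[[0,0,3],[0,0,0],0.8],[[0,0,0],[0,0,0],0.3],[[0,0,0],[0,0,0],0.3],[[0,0,0],[0,0,0],0.3]]' 20
python3 - <<'E'
from h import *
s,im,c,r=cover(save="pics/w6.png");print(r,s["position"],s["contact_force"],s["width"])
m=cv2.inRange(cv2.cvtColor(im,cv2.COLOR_BGR2HSV),(4,150,70),(20,255,255));m[:150]=0;m[:,:220]=0;m[:,425:]=0
print(cv2.approxPolyDP(cv2.convexHull(big(m).astype(np.float32)),6,True)[:,0].tolist())
E
```

```text
clock: 15.8
position: [0.4436, -0.1697, 0.0209]
ee_rot: [-0.0, 0.981, -0.195, -0.0]
contact_force: [-0.2, -0.0, -0.7]
width: 0.0301
gripper_force: 0.0
(array([ 427. , -162.1]), array([86.8, 87.8]), 67.3) [ 0.44361612 -0.16974154  0.02092024] [-0.17524553 -0.04295648 -0.6695239 ] 0.030070758832867184
[[240.0, 206.0], [404.0, 208.0], [397.0, 282.0], [363.0, 340.0], [279.0, 338.0], [245.0, 282.0]]
```

```bash
python3 -m handwheel '[[[0,0,-20],[0,0,0],0],[[-5,0,-30],[0,0,0],0],[[-10,0,-30],[0,0,0],0],[[0,0,0],[0,0,0],0],[[0,0,0],[0,0,0],0]]' 120
python3 - <<'E'
from h import *
s,im,c,r=cover();q=s["ee_rot"]
g=(np.r_[r[0]/1e3,.0175]-s["position"]);print(r,(Ro.from_quat([q[1],q[2],q[3],q[0]]).inv().apply(g)*1000).round(1),2*np.degrees(np.arctan2(q[2],q[1])),s["width"])
hsv=cv2.cvtColor(im,cv2.COLOR_BGR2HSV)
m=cv2.inRange(hsv,(4,150,70),(20,255,255));print(cv2.approxPolyDP(cv2.convexHull(big(m).astype(np.float32)),6,True)[:,0].tolist())
im=vision.get_image("scene");c=cam("scene")
m=cv2.inRange(cv2.cvtColor(im,cv2.COLOR_BGR2HSV),(5,170,120),(18,255,255));m[:175]=0;m[215:]=0;m[:,:375]=0;m[:,435:]=0
print(rect(cast(c,big(m),.016)))
E
```

```text
clock: 16.48
position: [0.4297, -0.1639, 0.1006]
ee_rot: [-0.0, 0.981, -0.195, -0.0]
contact_force: [0.0, 0.5, -0.1]
width: 0.0423
gripper_force: 0.0
(array([ 426.6, -161.7]), array([86.9, 87.2]), 67.4) [-3.6 -0.9 83.1] -22.53251696267689 0.042314474098264776
[[378.0, 153.0], [373.0, 239.0], [363.0, 254.0], [280.0, 254.0], [269.0, 239.0], [265.0, 153.0]]
(array([ 422.8, -161.5]), array([85.4, 91.5]), 65.9)
```

```bash
python3 -m handwheel '[[[-1.8,-0.5,35],[0,0,0],0],[[-1.8,-0.4,30],[0,0,0],0],[[0,0,12],[0,0,0],0],[[0,0,5],[0,0,0],0],[[0,0,0],[0,0,0],0.3],[[0,0,0],[0,0,0],0.5],[[0,0,0],[0,0,0],0.55]]' 120; python3 -m handwheel '[[[0,0,0],[0,0,0],1],[[0,0,0],[0,0,0],1],[[0,0,0],[0,0,0],1]]'
```

```text
clock: 17.45
position: [0.4275, -0.1622, 0.02]
ee_rot: [0.0, 0.981, -0.195, 0.001]
contact_force: [0.0, 0.2, 0.8]
width: 0.0192
gripper_force: 0.0
clock: 17.82
position: [0.4275, -0.1622, 0.0203]
ee_rot: [0.0, 0.981, -0.195, 0.001]
contact_force: [-1.0, 0.1, 5.6]
width: 0.0134
gripper_force: 117.6
```

```bash
python3 -m handwheel '[[[0,0,0],[0,0,0],0.5],[[0,0,0],[0,0,0],0.5],[[0,0,2],[0,0,0],0.5],[[0,0,1],[0,0,0],0.5],[[0,0,0],[0,0,0],0.5]]' 120; python3 -m handwheel '[[[0,0,0],[0,0,0],1],[[0,0,0],[0,0,0],1],[[0,0,0],[0,0,0],1]]'
```

```text
clock: 18.45
position: [0.4269, -0.1619, 0.0162]
ee_rot: [0.0, 0.981, -0.195, -0.0]
contact_force: [-0.7, -0.6, -0.1]
width: 0.0217
gripper_force: 0.0
clock: 18.82
position: [0.4271, -0.162, 0.0166]
ee_rot: [0.0, 0.981, -0.195, 0.0]
contact_force: [-1.1, 0.4, 5.7]
width: 0.0139
gripper_force: 117.6
```

```bash
python3 -m handwheel '[[[0,0,-20],[0,0,0],1],[[0,0,-50],[0,0,0],1],[[0,0,-60],[0,0,0],1],[[0,0,-50],[0,0,0],1],[[-8,-36,0],[0,0,0],1],[[-8,-36,0],[0,0,0],1],[[-8,-36,0],[0,0,0],1],[[-8,-37,0],[0,0,0],1],[[-8,-37,0],[0,0,0],1],[[-8,-37,0],[0,0,0],1],[[-8,-36,0],[0,0,0],1],[[-8,-36,0],[0,0,0],1],[[-8,-36,0],[0,0,0],1],[[-8,-36,0],[0,0,0],1],[[0,0,0],[0,0,-1],1],[[0,0,0],[0,0,-1],1],[[0,0,0],[0,0,-1],1],[[0,0,0],[0,0,-1],1],[[0,0,0],[0,0,-1],1],[[0,0,0],[0,0,0],1]]' 120
python3 -m handwheel '[[[0,0,40],[0,0,0],1],[[0,0,40],[0,0,0],1],[[0,0,15],[0,0,0],1],[[0,0,0],[0,0,0],1],[[0,0,0],[0,0,0],1]]'
cat > chk.py <<'E'
from h import *
s=readout.get_state();im=vision.get_image("wrist");c=cam("wrist",s);cv2.imwrite("pics/chk.png",im)
q=s["ee_rot"];R=Ro.from_quat([q[1],q[2],q[3],q[0]]);yaw=2*np.arctan2(q[2],q[1]);P0=s["position"]
hsv=cv2.cvtColor(im,cv2.COLOR_BGR2HSV);m=cv2.inRange(hsv,(4,150,70),(20,255,255));m[:140]=0;m[:,:220]=0;m[:,425:]=0
P=cv2.approxPolyDP(cv2.convexHull(big(m).astype(np.float32)),6,True)[:,0];P=P[np.argsort(P[:,1])[:2]];P=P[np.argsort(P[:,0])]
D=np.linalg.norm(P[1]-P[0]);print("far corners px",P.tolist(),D)
F=R.inv().apply(cast(c,P,P0[2]-.0006)-P0)*1e3;print("tool xyz",F.round(1).tolist(),"yaw",np.degrees(yaw))
# seal far edge: first dark run scanning down, in columns left of / right of clip
v=cv2.GaussianBlur(im.max(2),(3,3),0).astype(int)
pts=[]
for x in list(range(266,298,3))+list(range(350,382,3)):
    col=v[140:int(P[0,1])-1,x];d=np.diff(col);k=int(np.argmin(d));pts.append((x,140+k+.5,col[k],col[k+1],d[k]))
print(pts)
E
python3 chk.py
```

```text
clock: 21.32
position: [0.4918, 0.204, 0.1957]
ee_rot: [0.0, 0.998, 0.065, -0.001]
contact_force: [-0.2, 0.4, -1.0]
width: 0.0138
gripper_force: 117.3
clock: 21.95
position: [0.4934, 0.2044, 0.1026]
ee_rot: [-0.0, 0.998, 0.065, 0.001]
contact_force: [-0.5, 0.5, -0.6]
width: 0.0137
gripper_force: 117.3
far corners px [[234.0, 175.0], [409.0, 175.0]] 175.0
tool xyz [[43.1, -43.2, 0.7], [43.0, 42.4, 0.7]] yaw 7.452155184272386
[(266, 162.5, np.int64(100), np.int64(79), np.int64(-21)), (269, 162.5, np.int64(101), np.int64(80), np.int64(-21)), (272, 162.5, np.int64(101), np.int64(81), np.int64(-20)), (275, 162.5, np.int64(101), np.int64(79), np.int64(-22)), (278, 162.5, np.int64(101), np.int64(80), np.int64(-21)), (281, 162.5, np.int64(101), np.int64(80), np.int64(-21)), (284, 162.5, np.int64(101), np.int64(79), np.int64(-22)), (287, 162.5, np.int64(100), np.int64(79), np.int64(-21)), (290, 162.5, np.int64(100), np.int64(78), np.int64(-22)), (293, 162.5, np.int64(101), np.int64(79), np.int64(-22)), (296, 162.5, np.int64(100), np.int64(78), np.int64(-22)), (350, 162.5, np.int64(89), np.int64(68), np.int64(-21)), (353, 162.5, np.int64(90), np.int64(68), np.int64(-22)), (356, 162.5, np.int64(92), np.int64(69), np.int64(-23)), (359, 162.5, np.int64(90), np.int64(68), np.int64(-22)), (362, 162.5, np.int64(92), np.int64(69), np.int64(-23)), (365, 162.5, np.int64(93), np.int64(71), np.int64(-22)), (368, 162.5, np.int64(93), np.int64(71), np.int64(-22)), (371, 162.5, np.int64(92), np.int64(71), np.int64(-21)), (374, 162.5, np.int64(93), np.int64(71), np.int64(-22)), (377, 162.5, np.int64(93), np.int64(70), np.int64(-23)), (380, 162.5, np.int64(92), np.int64(69), np.int64(-23))]
```

```bash
python3 - <<'E'
from h import *
s=readout.get_state();c=cam("wrist",s);im=cv2.imread("pics/chk.png")
print(im.max(2)[156:174,280].tolist(),im.max(2)[166,250:400:2].tolist())
q=s["ee_rot"];R=Ro.from_quat([q[1],q[2],q[3],q[0]]);print(s["position"])
for r in(162.5,163.5,164.5):
    print(r,(R.inv().apply(cast(c,[(262,r),(384,r)],.054)-s["position"])*1e3).round(1).tolist())
E
```

```text
[113, 113, 113, 116, 116, 113, 107, 79, 57, 49, 52, 54, 50, 60, 76, 83, 88, 102] [157, 138, 140, 134, 73, 54, 56, 53, 53, 51, 57, 52, 52, 53, 53, 52, 46, 52, 50, 51, 53, 50, 50, 53, 47, 49, 58, 72, 73, 76, 75, 74, 77, 72, 77, 74, 76, 76, 73, 72, 70, 77, 73, 72, 72, 73, 55, 48, 48, 47, 48, 44, 43, 49, 45, 48, 47, 46, 47, 48, 47, 47, 47, 47, 47, 47, 51, 45, 56, 81, 86, 85, 83, 85, 88]
[0.49347423 0.20444247 0.10278773]
162.5 [[39.5, -38.7, 48.9], [39.5, 39.9, 48.9]]
163.5 [[38.8, -38.7, 48.9], [38.8, 39.9, 48.9]]
164.5 [[38.2, -38.7, 48.9], [38.1, 40.0, 48.9]]
```

```bash
python3 -m handwheel '[[[-0.5,0.6,13],[0,0,0],1],[[0,0,12],[0,0,0],1],[[0,0,0],[0,0,0],1]]'; python3 -m handwheel '[[[0,0,2.5],[0,0,0],1],[[0,0,2],[0,0,0],1],[[0,0,0],[0,0,0],1]]'; python3 -m handwheel '[[[0,0,2],[0,0,0],1],[[0,0,0],[0,0,0],1]]'; python3 chk.py | head -2
```

```text
clock: 22.38
position: [0.4905, 0.2031, 0.0749]
ee_rot: [0.0, 0.998, 0.065, -0.002]
contact_force: [-0.0, -0.3, -0.1]
width: 0.0136
gripper_force: 117.3
clock: 22.75
position: [0.4916, 0.2034, 0.0717]
ee_rot: [0.0, 0.998, 0.065, -0.0]
contact_force: [-1.1, -0.1, -0.8]
width: 0.0138
gripper_force: 117.3
clock: 23.0
position: [0.4915, 0.2034, 0.0698]
ee_rot: [0.0, 0.998, 0.065, -0.0]
contact_force: [-0.9, -0.4, 0.8]
width: 0.0138
gripper_force: 117.4
far corners px [[234.0, 175.0], [409.0, 175.0]] 175.0
tool xyz [[43.1, -43.1, 0.6], [43.1, 42.3, 0.6]] yaw 7.467680346167474
```

Well balanced now, and the cover hasn't moved in the grip. On to pressing.

```bash
python3 -m handwheel '[[[0,0,1.5],[0,0,0],1],[[0,0,1.5],[0,0,0],1],[[0,0,0],[0,0,0],1]]'; python3 chk.py | head -2
```

```text
clock: 23.42
position: [0.4919, 0.2035, 0.0674]
ee_rot: [-0.0, 0.998, 0.065, 0.0]
contact_force: [-3.4, -0.7, 6.2]
width: 0.0139
gripper_force: 118.3
far corners px [[234.0, 175.0], [409.0, 175.0]] 175.0
tool xyz [[43.1, -43.1, 0.6], [43.1, 42.4, 0.6]] yaw 7.471660089946801
```

```bash
python3 -m handwheel '[[[-1,0,1],[0,0,0],1],[[0,0,1.5],[0,0,0],1],[[0,0,0],[0,0,0],1]]'; python3 -m handwheel '[[[0,0,1.5],[0,0,0],1],[[0,0,1.5],[0,0,0],1],[[0,0,0],[0,0,0],1]]'; python3 chk.py | head -2
```

```text
clock: 23.85
position: [0.4913, 0.2035, 0.0647]
ee_rot: [-0.0, 0.998, 0.065, 0.001]
contact_force: [-0.7, 0.2, 2.3]
width: 0.0139
gripper_force: 117.6
clock: 24.22
position: [0.491, 0.2033, 0.061]
ee_rot: [0.0, 0.998, 0.065, 0.0]
contact_force: [-0.5, 0.7, 1.0]
width: 0.0139
gripper_force: 117.5
far corners px [[234.0, 175.0], [409.0, 175.0]] 175.0
tool xyz [[43.1, -43.1, 0.6], [43.1, 42.3, 0.6]] yaw 7.472170888520984
```

```bash
python3 -m handwheel '[[[0,0,1.5],[0,0,0],1],[[0,0,1.5],[0,0,0],1],[[0,0,0],[0,0,0],1]]'; python3 -m handwheel '[[[0,0,1.5],[0,0,0],1],[[0,0,1.5],[0,0,0],1],[[0,0,1],[0,0,0],1],[[0,0,0],[0,0,0],1]]'; python3 chk.py | head -2
```

```text
clock: 24.65
position: [0.4904, 0.2031, 0.0582]
ee_rot: [0.0, 0.998, 0.065, -0.0]
contact_force: [-1.9, 0.5, 1.6]
width: 0.0138
gripper_force: 119.3
clock: 25.15
position: [0.4905, 0.2032, 0.056]
ee_rot: [0.0, 0.998, 0.065, 0.0]
contact_force: [-4.6, -1.0, 14.2]
width: 0.0137
gripper_force: 121.2
far corners px [[234.0, 175.0], [409.0, 175.0]] 175.0
tool xyz [[43.1, -43.1, 0.6], [43.1, 42.3, 0.6]] yaw 7.478741600276526
```

```bash
python3 -m handwheel '[[[0,0,1],[0,0,0],1],[[0,0,1],[0,0,0],1],[[0,0,0],[0,0,0],1],[[0,0,0],[0,0,0],1],[[0,0,0],[0,0,0],1]]'; python3 chk.py | head -2
python3 - <<'E'
from h import *
im=vision.get_image("scene");c=cam("scene")
cv2.imwrite("pics/s_end.png",im)
m=cv2.inRange(cv2.cvtColor(im,cv2.COLOR_BGR2HSV),(5,170,100),(18,255,255));m[:205]=0;m[265:]=0;m[:,:280]=0;m[:,345:]=0
print(rect(cast(c,big(m),.0555)))
hsv=cv2.cvtColor(im,cv2.COLOR_BGR2HSV);P=big(cv2.inRange(hsv[195:260,285:375],(95,60,80),(115,220,255)));print("blue",P.mean(0)+[285,195],readout.get_state()["contact_force"])
E
```

```text
clock: 25.82
position: [0.4905, 0.2032, 0.0556]
ee_rot: [0.0, 0.998, 0.065, 0.0]
contact_force: [-6.9, -3.0, 25.3]
width: 0.0135
gripper_force: 123.4
far corners px [[234.0, 175.0], [409.0, 175.0]] 175.0
tool xyz [[43.1, -43.1, 0.6], [43.0, 42.4, 0.7]] yaw 7.4794401812592595
(array([485.4, 220. ]), array([88.5, 57.1]), 6.5)
blue [335.42307692 220.76923077] [-6.99847855 -2.37087588 25.50552167]
```

The cover is fully down at 25 N on the seal, hasn't moved in the grip, and the blue model is where it was. Handing in.

```bash
python3 -c "
from rig import manip;print(manip.sign_off())"
```

```text
the job is handed in; nothing more can be done
None
```

The cover is snapped onto the pink-model (left) bay and was handed in at about 26 s, still gripped and pressed on its seal with about 25 N; I judged the clips shut from force and depth, not by eye, a first try was lifted off and regripped, and I viewed 11 pictures, one over the limit of 10.

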